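# Put the battery service kit back in its holders

## Task

The battery check is finished: put the four things of the kit back, each into the holder on the bench that fits it - the tin standing in the wide round dish, the slim bottle in the narrow round dish, the tester flat in the rectangular tray (either way round), and the spanner lying on its painted outline, jaw on jaw. Keep the bottle upright all the time, do not disturb the battery or the torch, and leave everything released and at rest.

Things in the scene. Friction and masses are not known exactly. Their poses are not given: they have to be found in the camera images.
- grease_tin: Loose low round metal tin of terminal grease, 60 mm diameter, 44 mm high, straight-sided, about 0.16 kg, standing upright. Origin: centre of its underside, z up.
- water_bottle: Loose slim white plastic bottle with a black cap, about 0.11 kg, standing upright: 40 mm diameter and straight-sided up to 70 mm height, then a shoulder to a 22 mm cap; 98 mm high in all. Origin: centre of its underside, z up.
- tester: Loose black battery tester, a block 72 mm long (own x) by 42 mm wide (own y) by 36 mm high, with a small screen and, at its +x end, two brass studs 5 mm high on top; about 0.18 kg. Origin: centre of its underside, z up.
- spanner: Loose open-ended spanner lying flat, about 0.14 kg, 130 mm long along own x. Its origin is a good grip point, at the underside near the balance point: the steel jaw ends 51 mm from it towards +x, the black insulated handle ends 80 mm from it towards -x. Handle 16 mm wide (own y) and 14 mm thick, reaching to 6 mm on the +x side of the origin; jaw 28 mm wide. z up.
- wide_cup: Holder for the tin: wide round shallow bare aluminium dish, outside 88 mm diameter and 14 mm high, inside 78 mm diameter, floor 5 mm above the bench. Origin: centre of its underside. Screwed to the bench, cannot move.
- narrow_cup: Holder for the bottle: narrow round shallow bare aluminium dish, outside 68 mm diameter and 14 mm high, inside 58 mm diameter, floor 5 mm above the bench. Origin: centre of its underside. Screwed to the bench, cannot move.
- tray: Holder for the tester: rectangular shallow bare aluminium tray, outside 100 mm (own x) by 70 mm (own y) and 14 mm high, walls and floor 5 mm thick, inside 90 by 60 mm. Origin: centre of its underside. Screwed to the bench, cannot move.
- board: Place of the spanner: flat bare aluminium plate 150 mm (own x) by 48 mm (own y), 6 mm thick, no rim, with a full-size black outline of the spanner painted centred on its top, jaw towards own +x. A spanner lying on the outline has its own +x along the board's +x and its origin 15 mm on the +x side of the board's centre. Origin: centre of the underside. Screwed to the bench, cannot move.
- battery: Bystander: black car battery with an orange top, 196 by 136 mm, 168 mm high with its posts, 6 kg, at the bench's left side (+y). Origin: centre of its underside.
- torch: Bystander: dark blue torch lying on the bench at the right side (-y), 190 mm long along own x (from -100 to +90 mm), up to 50 mm thick. Origin: at its underside.
Things that resemble listed ones, but are neither listed nor needed, are in the scene too. There is more than one size of the grease_tin; the one meant has the size given above.

How it is judged:
By the outcome, as a careful person would: the job done as asked, in the order asked, and still so for the second after the job is handed in, with the robot touching nothing.
It also fails if it takes over 112 s, if anything falls off the work surface, if the arm or the gripper's body presses on something with over 40 N, if the wrist force passes 120 N, or if a joint passes its speed limit or range.

## Robot

A 6-joint arm with a two-finger parallel gripper is mounted at the origin on the work surface. World frame = base frame: x ahead of the robot, y to its left, z up, the work surface at z = 0. Lengths are in mm, angles in degrees, forces in N, time in s.
With the tool pointing down it reaches from about 325 to 925 mm from the base axis. Payload 3.1 kg.
Tool frame: the origin (TCP) lies at the very end of the fingers, on their centre line; the grasp point (between the pads) lies grasp_offset behind it (grasp_offset is the distance from the TCP to the grasp point, in mm); z points along the fingers, y is the line along which they close (so a half turn about z gives the same grasp; the last joint's range is limited). The gripper opens to 85 mm and grips with 20 to 120 N. Pads are 22 mm wide; open, the fingers measure 114 mm over their backs; the gripper's body (76 mm by 85 mm) begins 54 mm behind the grasp point. The pads swing forward as they close: fully open they stand 13 mm farther back than shut.
Start: joints at [63.873, 12.427, 92.441, -0, 75.132, -6.429], TCP at [210.649, 588.444, 209.3] pointing down, gripper open.
Joint ranges: [-157.48, 157.48], [-44.54, 120.13], [17.64, 146.25], [-64.5, 244.5], [7.68, 150.69], [-147.95, 147.95]. Speed limits (degrees/s): [159.86, 159.86, 180, 180, 180, 180].

## Interface

Orientations are given as [roll, pitch, yaw] about the fixed x, y, z axes, in that order (R = Rz(yaw) Ry(pitch) Rx(roll)).
In Python, from station import * gives the robot as it stands. Calls block until the motion is done:
- goto(position, orientation): joint-space move of the TCP to a pose.
- move_l(position, attitude=None, speed=150): straight line of the TCP; attitude=None keeps the orientation; speed is the mean speed in mm/s.
- move_j(angles): joint-space move.
- grip(opening, squeeze=None): finger opening in mm; squeeze is the grip in N (None keeps the last); returns when the fingers have stopped.
- wait(seconds).
- solve_ik(position, orientation): joint angles nearest the present ones, or None.
- get_obs(): the state.
- get_image(name): name is "scene" or "side" or "wrist"; returns the picture (480x640x3 uint8, red, green, blue); there is no depth.
- get_calibration(name): a dict with "fx", "fy", "cx", "cy" (pixels), "R" (3x3) and "t" (3): a world point X has camera coordinates R X + t; the wrist camera has in their place "mount" (4x4, takes a point from camera to tool coordinates, whose origin is the TCP and whose axes are the flange's). Camera axes: x right, y down, z forward; pixel columns grow to the right and rows downward; lengths in mm; the calibration is good to about 2 mm. A picture is of the moment at which its call begins: read the wrist's pose just before it. get_calibration takes no time and is no camera call.
A pose or a line that the arm cannot do raises Unreachable and nothing moves.
- sign_off(): hands the job in; it is judged then, once.
Trained networks look in the newest picture that a camera, given by its name, has taken for a name from the list of things; names that differ only in an ending like _2 or _b are one class to them, and where a whole thing is asked for, a point or a joint stands for the part that bears it (a point fixed in the world has none). Each returns a list of dicts, best first, with "score" (0 to 1); they miss things now and then, are a little off and sometimes report something else, mostly with a low value. They report only what shows in the picture. A call takes as long as a camera call. They do not tell look-alikes from the thing itself.
- spot_in(name, camera): "extent" ([centre column, centre row, width, height] in pixels, round what is visible of it).
- regions_of(name, camera): "region" (480x640 bool, what is visible of it) and "extent" ([centre column, centre row, width, height] in pixels, round what is visible of it).
The state is a dict: "t": time; "joint_pos": joint angles; "qvel": joint speeds; "effort": joint torques, N m; "tcp_pos": TCP position; "ee_rot": TCP orientation; "wrist_force": force on the tool from outside, world axes, zero at the start; "moment": the same for the moment, N m; "grip_width": finger opening in mm; "grip_force": force on a finger pad.
Only numpy, scipy, OpenCV 4.12 (cv2) and the standard library are available. Lean on these libraries where they do the work, as an engineer would, in place of code of your own. Each camera call takes 0.05 s, during which the arm holds its last target. There are 200 camera calls.

## Working session

There is one attempt and no reset: what is moved stays moved. The work goes in short steps, each a Python script; the robot and the scene stay as the last script left them, time stands still between calls to the robot, and variables do not carry over. Pictures are saved under pics/ and viewed, at most 14 in all, crops included, and the job is handed in when it is done.

```bash
ls; mkdir -p pics; python3 - <<'E'
from station import *
import cv2,numpy as np
o=get_obs();print(o)
for c in("scene","side","wrist"):
    im=get_image(c);cv2.imwrite(f"pics/{c}0.png",im[:,:,::-1])
    print(c,get_calibration(c))
E
```

```text
pics
{'t': 0.0, 'joint_pos': array([ 6.38731687e+01,  1.24777701e+01,  9.25313714e+01, -3.35157442e-04,
        7.51302231e+01, -6.42838501e+00]), 'qvel': array([ 0.02355612,  0.02854586, -0.03573469,  0.02946838,  0.03951846,
       -0.01386354]), 'effort': array([-1.38042278e-04, -3.96856427e+01, -3.03847611e+01, -8.79493427e-05,
        9.73414339e-03, -4.13511103e-06]), 'tcp_pos': array([210.25566818, 587.63376058, 207.93099657]), 'ee_rot': array([-1.79861475e+02, -1.52817360e-02,  1.60301622e+02]), 'wrist_force': array([-0.14749825,  0.02995687, -0.74287361]), 'moment': array([ 0.02221591, -0.09154407,  0.05201963]), 'grip_force': 0.0, 'grip_width': 85.5917438478991}
scene {'fx': 466.28250666706117, 'fy': 466.28250666706117, 'cx': 312.80925912758227, 'cy': 234.4641472035788, 'R': array([[-0.65669944,  0.75414007, -0.00431291],
       [ 0.57933873,  0.50080596, -0.64308633],
       [-0.48281724, -0.42481307, -0.76578154]]), 't': array([ 393.4589746 , -323.40660951, 1432.41970042])}
side {'fx': 578.5333848490322, 'fy': 578.5333848490322, 'cx': 313.21680256385304, 'cy': 234.89084350413822, 'R': array([[-0.76169836, -0.64783743,  0.01105772],
       [-0.5009664 ,  0.57801921, -0.64414785],
       [ 0.41091151, -0.49618591, -0.76482107]]), 't': array([ 490.19852311,  324.9677063 , 1159.24546912])}
wrist {'fx': 422.92555824590545, 'fy': 422.92555824590545, 'cx': 319.43174899712506, 'cy': 235.040990601286, 'mount': array([[-2.58094816e-04, -9.62793792e-01, -2.70237019e-01,
         6.83917495e+01],
       [ 9.99999882e-01, -3.60027581e-04,  3.27629183e-04,
         2.43096934e-01],
       [-4.12732124e-04, -2.70236903e-01,  9.62793771e-01,
        -1.64662789e+02],
       [ 0.00000000e+00,  0.00000000e+00,  0.00000000e+00,
         1.00000000e+00]])}
```

View pics/scene0.png

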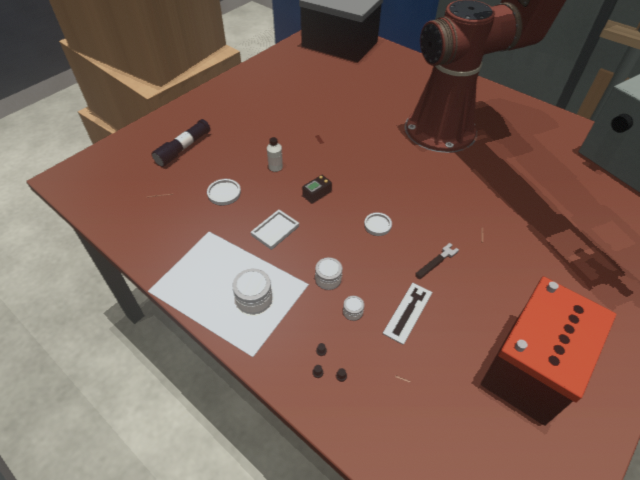

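View pics/side0.png

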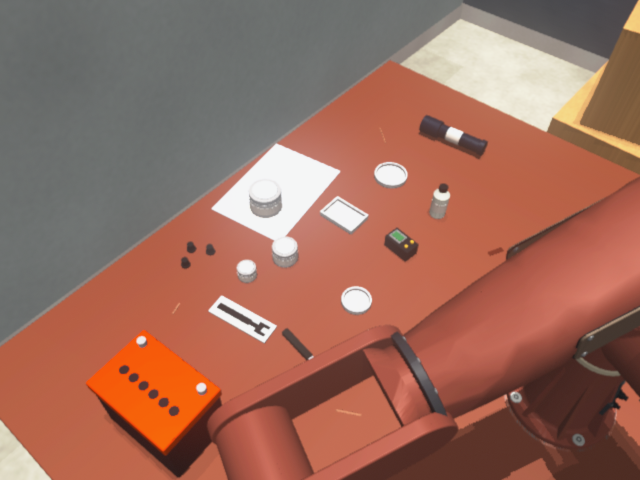

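The scene picture shows three tins, at (253,288), (329,272) and (354,308). The bottle is at (275,155), the tester at (317,188), the dishes at (224,191) and (378,223), and the tray at (275,229). The board is at (408,312) with its jaw toward (417,296), and the spanner is at (437,261) with its jaw at (450,250). The side picture agrees.

```bash
cat > h.py <<'E'
from station import *
import cv2,numpy as np
from scipy.spatial.transform import Rotation as Ro
def cam(c):
    k=get_calibration(c);K=np.array([[k["fx"],0,k["cx"]],[0,k["fy"],k["cy"]],[0,0,1.]])
    if "R" in k:return K,np.array(k["R"]),np.array(k["t"])
    o=get_obs();T=np.eye(4);T[:3,:3]=Ro.from_euler("xyz",o["ee_rot"],degrees=True).as_matrix();T[:3,3]=o["tcp_pos"]
    M=np.linalg.inv(T@k["mount"]);return K,M[:3,:3],M[:3,3]
def p2w(C,uv,z):
    K,R,t=C;d=R.T@np.linalg.inv(K)@np.array([uv[0],uv[1],1.]);c=-R.T@t
    return (c+d*(z-c[2])/d[2])[:2]
def w2p(C,X):
    K,R,t=C;p=K@(R@np.array(X,float)+t);return p[:2]/p[2]
E
python3 - <<'E'
from h import *
S={"scene":dict(tinL=(252,280,60),tinM=(329,265,44),tinS=(354,302,30),bottle=(273,141,98),tester=(317,185,36),cupW=(224,190,14),cupN=(378,222,14),tray=(275,228,14),board=(408,312,6),bjaw=(419,294,6),sp=(437,261,10),spj=(452,248,8),sph=(419,273,12)),
"side":dict(tinL=(265,188,60),tinM=(285,243,44),tinS=(246,267,30),bottle=(443,188,98),tester=(401,240,36),cupW=(391,174,14),cupN=(357,298,14),tray=(344,214,14),board=(243,318,6))}
for c in S:
    C=cam(c)
    for n,(u,v,z) in S[c].items(): print(c,n,p2w(C,(u,v),z).round())
for c in("scene","side"):
    get_image(c); C=cam(c)
    for n in("grease_tin","wide_cup","narrow_cup"):
        for r in spot_in(n,c):
            e=r["extent"];p=p2w(C,e[:2],22 if n[0]=="g" else 10);d=np.linalg.norm(C[1]@np.r_[p,20]+C[2])
            print(c,n,round(r["score"],2),np.round(e),p.round(),"w mm",round(e[2]*d/C[0][0,0],1))
E
```

```text
scene tinL [796.  -2.]
scene tinM [647.  90.]
scene tinS [680. 188.]
scene bottle [ 461. -260.]
scene tester [ 463. -103.]
scene cupW [ 623. -294.]
scene cupN [447.  84.]
scene tray [630. -97.]
scene board [610. 284.]
scene bjaw [555. 277.]
scene sp [453. 260.]
scene spj [394. 266.]
scene sph [511. 247.]
side tinL [804.  -1.]
side tinM [656.  88.]
side tinS [684. 191.]
side bottle [ 452. -257.]
side tester [ 459. -103.]
side cupW [ 619. -292.]
side cupN [445.  83.]
side tray [624. -96.]
side board [605. 282.]
scene grease_tin 0.94 [352. 308.  21.  24.] [691. 191.] w mm 45.7
scene grease_tin 0.82 [252. 292.  41.  51.] [802.  -0.] w mm 91.6
scene grease_tin 0.71 [328. 274.  30.  34.] [656.  94.] w mm 68.5
scene grease_tin 0.24 [224. 191.  32.  26.] [ 630. -286.] w mm 86.3
scene wide_cup 0.93 [222. 192.  34.  24.] [ 628. -296.] w mm 93.4
scene narrow_cup 0.66 [378. 223.  26.  23.] [448.  84.] w mm 64.6
side grease_tin 0.93 [247. 269.  25.  23.] [682. 190.] w mm 57.0
side grease_tin 0.79 [286. 251.  28.  32.] [649.  92.] w mm 65.7
side wide_cup 0.56 [392. 175.  34.  28.] [ 616. -296.] w mm 91.8
side narrow_cup 0.98 [358. 298.  28.  29.] [445.  79.] w mm 63.5
```

```bash
python3 - <<'E'
from h import *
import pickle
for i,p in enumerate([(540,150,260),(520,-150,260)]):
    goto(p,[180,0,180]);wait(.3)
    C=cam("wrist");im=get_image("wrist");print(get_obs()["t"],get_obs()["tcp_pos"].round())
    pickle.dump((C,im),open(f"w{i}.pkl","wb"));cv2.imwrite(f"pics/w{i}.png",im[:,:,::-1])
    L=[("spanner",8),("board",6),("narrow_cup",14),("grease_tin",44),("tester",36)] if i==0 else [("water_bottle",98),("tester",36),("tray",14),("wide_cup",14)]
    for n,z in L:
        for r in regions_of(n,"wrist"):
            if r["score"]<.3: continue
            c,_=cv2.findContours(r["region"].astype(np.uint8),0,1);c=max(c,key=cv2.contourArea)[:,0]
            w=np.float32([p2w(C,q,z) for q in c])
            (x,y),(a,b),t=cv2.minAreaRect(w)
            print(n,round(r["score"],2),np.round((x,y,a,b,t),1),np.round(r["extent"]),"circ",np.round(cv2.minEnclosingCircle(w)[1]*2,1))
E
```

```text
2.8833 [540. 150. 260.]
board 0.73 [608.3 283.8 150.7  49.7   8.7] [446. 248.  58. 138.] circ 155.5
narrow_cup 0.96 [447.4  86.5  67.1  66.1  88.8] [251.  90.  73.  78.] circ 68.2
grease_tin 0.94 [645.4  99.1  59.6  75.4  68.2] [265. 301.  64.  74.] circ 75.4
grease_tin 0.91 [771.4  30.4  83.2  54.8  29.1] [203. 414.  56.  66.] circ 87.1
grease_tin 0.74 [671.5 189.2  54.3  41.1  14.9] [360. 324.  41.  52.] circ 54.5
tester 0.96 [461.1 -95.1  58.6  71.7  81.3] [ 38. 102.  70.  91.] circ 88.3
4.6333 [ 520. -149.  260.]
water_bottle 0.8 [ 4.554e+02 -2.476e+02  3.530e+01  5.100e+01  1.000e-01] [187. 122.  73.  52.] circ 51.2
tester 0.68 [ 460.1 -106.    43.6   72.4   81.5] [368. 125.  57.  94.] circ 79.7
tray 0.81 [ 6.259e+02 -9.780e+01  1.047e+02  7.120e+01  1.000e-01] [367. 289.  70.  96.] circ 124.5
wide_cup 0.91 [ 618.3 -291.2   88.5   85.4   76.8] [184. 283.  85.  80.] circ 91.9
```

```bash
python3 - <<'E'
from h import *
import pickle
# metric rectification: 1.5mm/px... plane z per picture; picture col = -(y), row = -(x)
def rect(i,z,x1,y1,W,H,s):
    C,im=pickle.load(open(f"w{i}.pkl","rb"))
    src=np.float32([[x1,y1],[x1,y1-W],[x1-H,y1-W],[x1-H,y1]]);px=np.float32([w2p(C,[*q,z]) for q in src])
    M=cv2.getPerspectiveTransform(px,np.float32([[0,0],[W*s,0],[W*s,H*s],[0,H*s]]))
    return cv2.warpPerspective(im,M,(int(W*s),int(H*s)))[:,:,::-1]
a=rect(0,8,700,370,360,360,1.6)
cv2.imwrite("pics/r0.png",a)
b=rect(1,14,700,-20,360,300,2); cv2.imwrite("pics/r1.png",rect(1,14,690,-30,320,290,2))
E
```

```text
(no output)
```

View pics/r0.png

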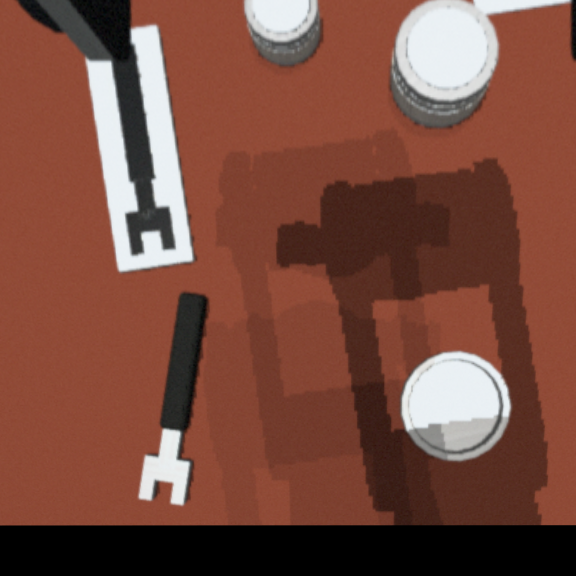

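View pics/r1.png

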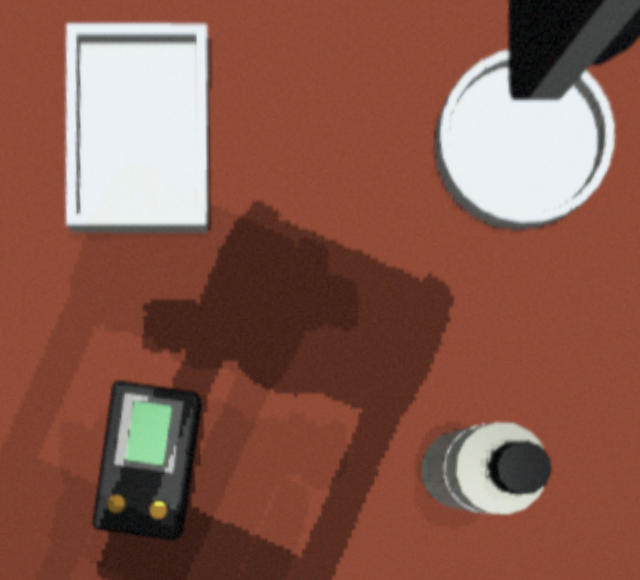

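r0 is rectified at 1.6 px/mm. It shows the medium tin's lid at (445,45), about 60 mm across, so this is the one meant. The narrow dish is at (456,406), the spanner's jaw tips are at (163,500) and its handle end at (194,294), and the board's jaw end is at the bottom. r1 is at 2 px/mm, with the tray at (137,126), the wide dish at (526,136), the tester at (147,460) with its studs down, and the bottle's cap at (520,467).

Next I'll move the tin and the bottle.

```bash
cat >> h.py <<'E'
GO=grasp_offset if 'grasp_offset' in globals() else get_obs().get("grasp_offset")
def st(m):
    o=get_obs();print(m,"t",o["t"].round(1) if hasattr(o["t"],"round") else round(o["t"],1),"tcp",o["tcp_pos"].round(1),"w",round(o["grip_width"],1),"gf",round(o["grip_force"],1),"F",o["wrist_force"].round(1))
def pick(x,y,z,yaw,op,sq,up=160):
    """z: TCP height of the grasp"""
    grip(op);goto([x,y,up],[180,0,yaw]);move_l([x,y,z+15],speed=200);move_l([x,y,z],speed=60);st("down")
    grip(0,sq);st("grip");move_l([x,y,z+20],speed=80);move_l([x,y,up],speed=200);st("up")
def place(x,y,z,yaw,op,up=160):
    goto([x,y,up],[180,0,yaw]);wait(.2);move_l([x,y,z+15],speed=150);move_l([x,y,z],speed=30);wait(.2);st("put")
    grip(op);wait(.2);move_l([x,y,z+25],speed=60);move_l([x,y,up],speed=250);st("free")
E
python3 - <<'E'
from h import *
print("GO",GO)
C=cam("scene");print("battery corners",[p2w(C,q,150).round() for q in((541,282),(612,320),(570,392),(497,352))])
pick(654,94,18,180,85,40)
E
```

```text
GO 18.700000000000003
battery corners [array([475., 470.]), array([471., 600.]), array([649., 594.]), array([662., 473.])]
down t 7.4 tcp [653.5  94.1  17.6] w 85.3 gf 0.0 F [-0.2  1.   0. ]
grip t 8.1 tcp [657.8  94.1  22.1] w -0.2 gf 4.5 F [-0.2  0.7  8.9]
up t 9.3 tcp [652.8  93.9 158.4] w 0.1 gf 0.0 F [-0.4  0.  -0.4]
```

```bash
python3 - <<'E'
from h import *
import pickle
C=cam("wrist");im=get_image("wrist");cv2.imwrite("pics/m1.png",im[:,:,::-1]);pickle.dump((C,im),open("m1.pkl","wb"))
cv2.imwrite("pics/m1s.png",get_image("scene")[:,:,::-1])
E
python3 -c "
import cv2,numpy as np
a=cv2.imread('pics/m1.png');b=cv2.imread('pics/m1s.png')[180:360,220:480]
b=cv2.resize(b,(520,360));a=cv2.resize(a,(480,360));cv2.imwrite('pics/m1c.png',cv2.resize(np.hstack([a,b]),(800,288)))"
```

```text
(no output)
```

View pics/m1c.png

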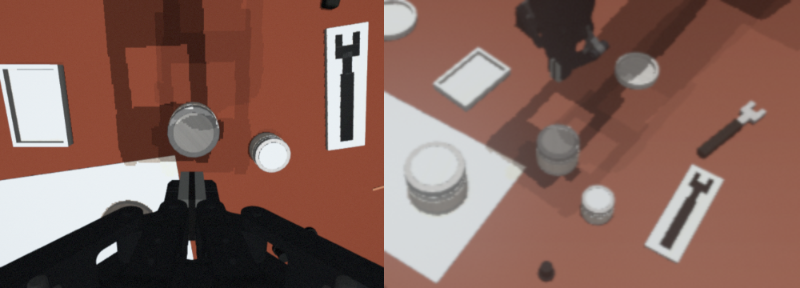

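```bash
python3 - <<'E'
from h import *
import pickle
C,im=pickle.load(open("m1.pkl","rb"))
print("cam",-C[1].T@C[2],"tip px",w2p(C,get_obs()["tcp_pos"]),w2p(C,[654,94,44]))
get_image("wrist")
for r in regions_of("grease_tin","wrist"):print(round(r["score"],2),np.round(r["extent"]),p2w(C,r["extent"][:2],22).round(1))
get_image("scene");S=cam("scene")
for r in regions_of("grease_tin","scene"):print(round(r["score"],2),np.round(r["extent"]),p2w(S,r["extent"][:2],22).round(1))
a=im[150:290,250:400,::-1];cv2.imwrite("pics/m1z.png",cv2.resize(a,None,fx=4,fy=4))
E
```

```text
cam [584.94361305  94.20856656 323.20077869] tip px [318.74563774 282.97903669] [319.09929879 222.9746318 ]
0.75 [323. 218.  90.  99.] [655.5  97. ]
0.59 [452. 256.  66.  70.] [685.4 193.5]
0.56 [208. 388.  93. 101.] [799.3   2.9]
0.86 [354. 309.  21.  27.] [689.4 194.5]
0.68 [252. 292.  42.  46.] [801.3  -1.5]
0.66 [327. 272.  25.  34.] [651.9  89. ]
```

View pics/m1z.png

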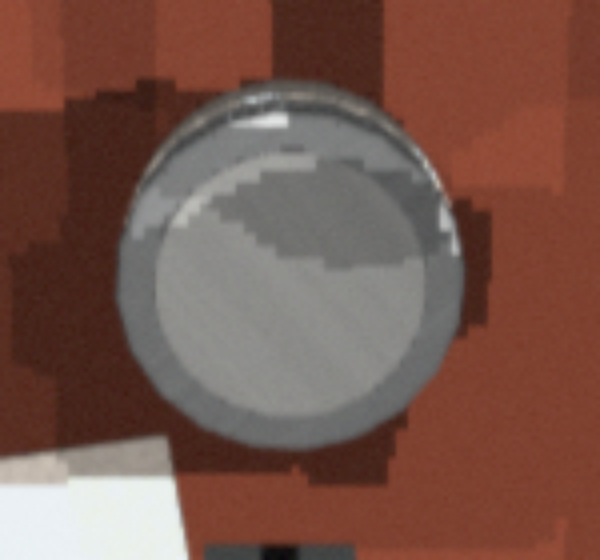

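The tin still stands at about (655,97), centred in the crop at (291,275), but the fingers shut completely. I'll repeat the grip in stages and watch it.

```bash
python3 - <<'E'
from h import *
x,y=654,95
grip(85);move_l([x,y,40],speed=200);move_l([x,y,16],speed=60);st("down")
ims=[get_image("scene")]
for w in(66,61,56):
    grip(w,40);st(w)
    ims.append(get_image("scene"))
ims.append(get_image("side"))
c=[cv2.resize(i[200:320,260:400],None,fx=2.8,fy=2.8) for i in(ims[0],ims[2])]+[cv2.resize(ims[4][190:310,210:350],None,fx=2.8,fy=2.8)]
cv2.imwrite("pics/g.png",cv2.resize(np.hstack(c),(800,229))[:,:,::-1])
E
```

```text
down t 11.7 tcp [653.5  95.   15.4] w 85.1 gf 0.0 F [-0.   1.4 -0.1]
66 t 12.1 tcp [654.2  95.   16.3] w 66.1 gf 0.0 F [ 0.2 -0.9 -0.7]
61 t 12.3 tcp [654.1  95.1  16.1] w 61.1 gf 0.2 F [-0.1  0.3 -0.1]
56 t 12.6 tcp [655.2  95.2  17.8] w 55.8 gf 2.9 F [-1.3  0.3  4.9]
```

View pics/g.png

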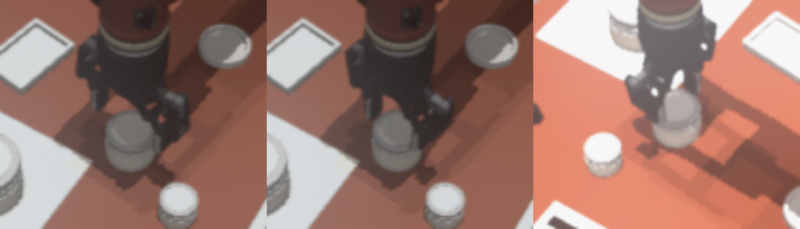

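The crops show the fingers only reaching the lid's edge. I'll check the tin's height with model overlays.

```bash
python3 - <<'E'
from h import *
import pickle
def ov(C,im,x,y,d,zs,s,crop):
    r0,r1,c0,c1=crop;a=cv2.resize(im[r0:r1,c0:c1,::-1].copy(),None,fx=s,fy=s,interpolation=cv2.INTER_CUBIC)
    for z,col in zs:
        p=np.array([(w2p(C,[x+d/2*np.cos(t),y+d/2*np.sin(t),z])-[c0,r0])*s for t in np.linspace(0,6.28,60)]).astype(np.int32)
        cv2.polylines(a,[p],True,col,1)
    return a
zs=[(0,(0,255,0)),(44,(255,255,0)),(25,(255,0,255))]
S=cam("scene");V=cam("side")
i0=cv2.imread("pics/scene0.png")[:,:,::-1];i1=cv2.imread("pics/side0.png")[:,:,::-1]
a=ov(S,i0,654,95,60,zs,6,(240,305,295,360));b=ov(V,i1,654,95,60,zs,6,(220,285,250,315))
cv2.imwrite("pics/ov.png",np.hstack([a,b]))
im=get_image("side")
for y in(-1,1):print(w2p(S,[654,95+y*35,25]),w2p(V,[654,95+y*35,25]))
E
```

```text
[316.77523493 264.67271496] [293.69057819 241.56646384]
[340.50468633 281.21758591] [273.67067487 259.15115663]
```

View pics/ov.png

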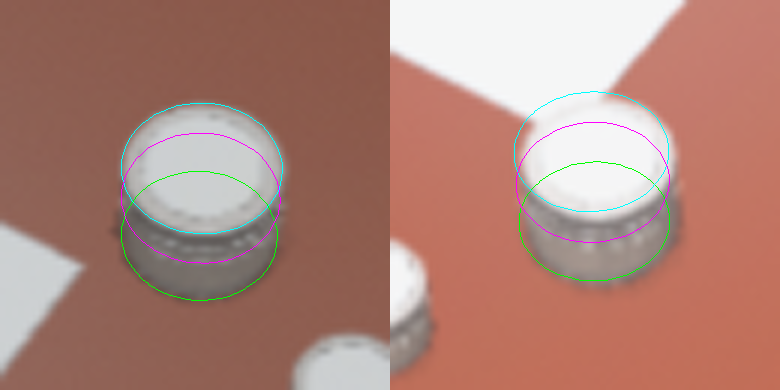

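```bash
python3 - <<'E'
from h import *
st("now")
im=get_image("wrist")[:,:,::-1];C=cam("wrist");im=im.copy()
for z,col in((0,(0,255,0)),(44,(255,255,0))):
    p=np.array([w2p(C,[654+30*np.cos(t),95+30*np.sin(t),z]) for t in np.linspace(0,6.28,60)]).astype(np.int32)
    cv2.polylines(im,[p],True,col,1)
b=get_image("scene")[220:310,280:380,::-1]
cv2.imwrite("pics/w56.png",np.hstack([cv2.resize(im,(420,315)),cv2.resize(b,(350,315),interpolation=cv2.INTER_CUBIC)]))
E
```

```text
now t 12.8 tcp [655.2  95.2  17.8] w 56.0 gf 2.8 F [-0.3  0.7  4.7]
```

View pics/w56.png

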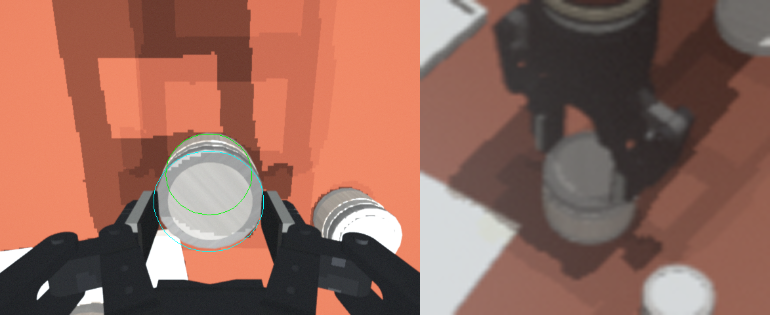

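The tin sits squarely between the fingers at (208,200). At a 60 mm opening the pads have swung back, so their centres are at lid height and only the tips touch. The grip has to go about 15 mm lower.

```bash
python3 - <<'E'
from h import *
grip(85);move_l([654,96,2],speed=60);st("down")
for w in(61,57,50):
    grip(w,50);st(w)
    if get_obs()["grip_force"]>20:break
E
```

```text
down t 13.7 tcp [652.9  96.    0.7] w 84.9 gf 0.0 F [-0.5  0.5 -0.3]
61 t 14.0 tcp [654.3  95.9   2.4] w 61.0 gf 0.2 F [-0.6 -0.7 -0.4]
57 t 14.2 tcp [654.7  96.    2.9] w 58.2 gf 54.1 F [-0.7  0.   3.3]
```

```bash
python3 - <<'E'
from h import *
move_l([654,96,30],speed=80);move_l([654,96,160],speed=200);st("up")
place(621,-293,8,180,80)
pick(456,-260,38,180,75,30,up=190)
E
```

```text
up t 15.5 tcp [652.7  95.9 158.2] w 57.8 gf 53.7 F [ 0.1  0.1 -1.9]
put t 19.1 tcp [ 620.7 -292.8    7.9] w 57.7 gf 53.9 F [-3.   0.2  2.1]
free t 20.9 tcp [ 620.1 -292.4  158.5] w 79.7 gf 0.0 F [ 0.4  0.5 -1.2]
down t 23.1 tcp [ 455.7 -259.8   37.8] w 75.0 gf 0.0 F [-0.9 -0.5 -0.3]
grip t 23.5 tcp [ 456.5 -260.4   38.6] w 38.4 gf 30.0 F [ 0.1 -0.2  1.8]
up t 24.7 tcp [ 455.  -259.3  188.4] w 38.4 gf 30.3 F [-0.2  0.1 -1.7]
```

```bash
python3 - <<'E'
from h import *
place(447,85.5,43.5,180,75,up=190)
pick(460.5,-104.5,5,171.5,80,50)
E
```

```text
put t 28.1 tcp [447.1  85.5  43.6] w 38.2 gf 30.5 F [ 0.3 -0.5  1.1]
free t 29.9 tcp [446.1  85.5 188.7] w 74.8 gf 0.0 F [-0.9  0.4 -0.1]
down t 32.2 tcp [ 460.1 -104.4    4.7] w 79.8 gf 0.0 F [ 0.1 -0.8  0.6]
grip t 32.6 tcp [ 461.2 -104.9    5.6] w 40.2 gf 51.1 F [ 0.2 -1.4  3. ]
up t 33.8 tcp [ 459.3 -104.   158.5] w 40.4 gf 50.7 F [-0.7 -0.5 -2.5]
```

```bash
python3 - <<'E'
from h import *
import pickle
place(626.5,-98,10.5,180,62)
out=[]
for n,p,z,xc,yc in(("board",(545,284,200),6,608,284),("spanner",(395,260,200),10,452,259)):
    goto(p,[180,0,180]);wait(.4);C=cam("wrist");im=get_image("wrist")
    W,H,s=120,190,3;x1,y1=xc+H/2,yc+W/2
    src=[[x1,y1],[x1,y1-W],[x1-H,y1-W],[x1-H,y1]];px=np.float32([w2p(C,[*q,z]) for q in src])
    M=cv2.getPerspectiveTransform(px,np.float32([[0,0],[W*s,0],[W*s,H*s],[0,H*s]]))
    r=cv2.warpPerspective(im,M,(W*s,H*s));out.append(r);np.save(n+".npy",r);print(n,"topleft",x1,y1)
    cc=p2w(C,(320,235),0);print((-C[1].T@C[2]).round(1))
st("")
cv2.imwrite("pics/sb.png",np.hstack(out)[:,:,::-1])
E
```

```text
put t 36.6 tcp [626.2 -97.9  10.7] w 40.6 gf 51.3 F [-2.7  0.5  3.7]
free t 38.4 tcp [625.5 -97.7 158.6] w 62.3 gf 0.0 F [ 0.5 -0.5 -0.2]
board topleft 703.0 344.0
[477.  283.8 364.7]
spanner topleft 547.0 319.0
[327.3 260.3 364.6]
 t 41.4 tcp [395.4 260.  199.8] w 62.1 gf 0.0 F [ 0.6  0.5 -0.2]
```

View pics/sb.png

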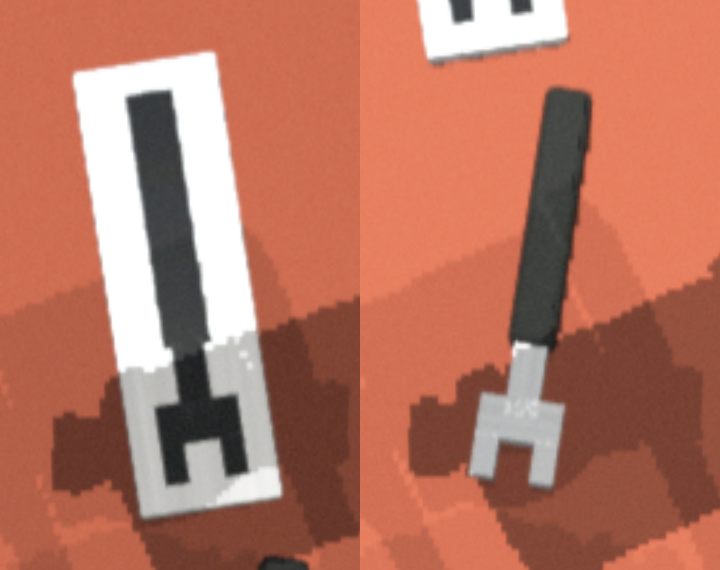

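The left half shows the board, with corners (74,73) to (282,495), and its outline, with jaw tips at (206,479). That puts the outline's origin at (593.6,282.6) with the jaw at 188.5°. The right half shows the spanner, with jaw tips at (512,482) and handle end at (569,91). Its origin is at (436.8,260.9) with the jaw at 171.8°.

```bash
python3 - <<'E'
from h import *
pick(436.8,260.9,3,171.8,45,50,up=130)
place(593.6,282.6,9.3,188.5,40,up=130)
o=[]
for p,z,xc,yc in(((545,284,200),10,608,284),((400,85,230),14,447,85),((560,-98,200),20,626,-98),((560,-260,220),20,621,-293)):
    goto(p,[180,0,180]);wait(.3);C=cam("wrist");im=get_image("wrist")
    W,H,s=120,190,1.6;x1,y1=xc+H/2,yc+W/2
    src=[[x1,y1],[x1,y1-W],[x1-H,y1-W],[x1-H,y1]];px=np.float32([w2p(C,[*q,z]) for q in src])
    S=(int(W*s),int(H*s));M=cv2.getPerspectiveTransform(px,np.float32([[0,0],[S[0],0],S,[0,S[1]]]));o.append(cv2.warpPerspective(im,M,S))
cv2.imwrite("pics/fin.png",np.hstack(o)[:,:,::-1]);st("")
E
```

```text
down t 43.2 tcp [436.4 260.7   2.7] w 45.1 gf 0.0 F [0.1 1.2 0.2]
grip t 43.8 tcp [436.9 260.9   3.1] w -0.1 gf 0.0 F [ 1.3  0.6 -0.4]
up t 44.8 tcp [435.9 260.5 128.9] w -0.1 gf 0.0 F [ 0.4 -0.5 -0.8]
put t 47.4 tcp [593.8 282.7   9.5] w 0.1 gf 0.0 F [-0.3 -0.9  0.6]
free t 49.2 tcp [593.8 282.7 130.6] w 39.8 gf 0.0 F [ 0.6  0.3 -1.7]
 t 53.6 tcp [ 560.2 -258.7  219.9] w 40.0 gf 0.0 F [0.  1.2 0.1]
```

View pics/fin.png

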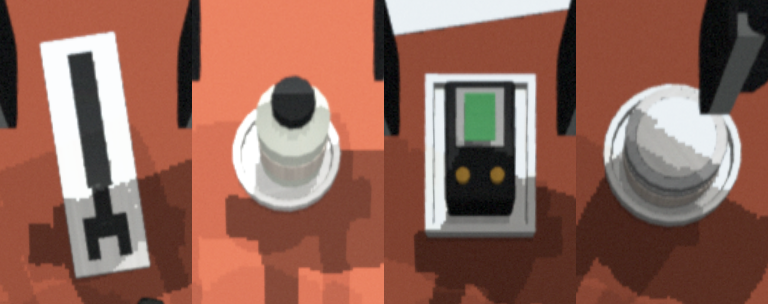

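The picture shows the bottle, tester and tin seated in their holders. The first panel shows only the outline, so the fingers shut above the spanner. The real tips therefore stand higher than the TCP claims, as with the tin. I'll probe the bench with shut fingers to find the offset.

```bash
python3 - <<'E'
from h import *
goto([437,190,100],[180,0,171.8]);grip(0,30);move_l([437,190,12],speed=150);wait(.2)
f0=get_obs()["wrist_force"][2]
for z in range(10,-24,-2):
    try: move_l([437,190,z],speed=40)
    except Exception as e: print(z,repr(e));break
    f=get_obs()["wrist_force"][2]-f0
    if f>4: break
st(f"probe z {z} f {f:.1f}")
move_l([437,190,40],speed=150);st("")
E
```

```text
probe z -22 f -0.5 t 61.1 tcp [437.3 190.1 -21.9] w -0.1 gf 0.2 F [ 0.3  0.1 -0.1]
 t 61.6 tcp [436.7 189.9  39.8] w 0.3 gf 0.0 F [ 0.4  0.6 -0.4]
```

```bash
python3 - <<'E'
from h import *
pick(436.8,260.9,-20,171.8,45,50,up=110)
if get_obs()["grip_width"]>8: place(593.6,282.6,-13.7,188.5,40,up=130)
else: grip(45)
goto((530,284,200),[180,0,180]);wait(.3);C=cam("wrist");im=get_image("wrist")
W,H,s=120,300,2;x1,y1=700,344
src=[[x1,y1],[x1,y1-W],[x1-H,y1-W],[x1-H,y1]];px=np.float32([w2p(C,[*q,10]) for q in src])
S=(W*s,H*s);M=cv2.getPerspectiveTransform(px,np.float32([[0,0],[S[0],0],S,[0,S[1]]]));cv2.imwrite("pics/fin2.png",cv2.warpPerspective(im,M,S)[:,:,::-1]);st("")
E
```

```text
down t 63.7 tcp [436.6 260.9 -20.1] w 45.1 gf 0.0 F [-0.1  1.2  0.7]
grip t 64.1 tcp [437.2 261.1 -19.5] w 14.1 gf 49.6 F [-0.8  0.2  3.3]
up t 65.2 tcp [435.7 260.4 108.8] w 14.1 gf 49.1 F [-0.4  0.1 -2.5]
put t 68.0 tcp [593.3 282.5 -13.5] w 14.2 gf 49.8 F [-2.7 -0.9  4.5]
free t 69.7 tcp [592.7 282.3 128.8] w 40.0 gf 0.0 F [-0.7 -0.  -0.5]
 t 70.5 tcp [529.9 283.5 198.4] w 40.0 gf 0.0 F [ 0.1 -0.5 -0.4]
```

View pics/fin2.png

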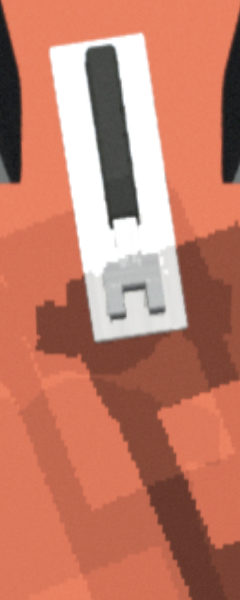

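The spanner lies on the board with its jaw on the painted jaw. Its handle end is at (99,45) and its jaw tips are near (136,316), about 2 mm off after parallax. All four things are seated, so I'm handing in.

```bash
python3 - <<'E'
from h import *
wait(.5);st("");print(sign_off())
E
```

```text
t 71.0 tcp [530.  284.  200.1] w 40.1 gf 0.0 F [ 0.1  0.2 -0.6]
the job is handed in; nothing more can be done
None
```

The tin, bottle, tester and spanner are each in their holders, released and at rest, and the job was handed in at 71 s; the spanner lies jaw on jaw, about 2 mm off its outline.

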